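# Hold the ticket clip open on the large price card

## Task

The steel spring clip is biting the top edge of one of the small price cards on the bread counter: squeeze its two handles so the jaws let go, and lift it off without dragging or lifting the card. Carry it to the largest price card and lower the open jaws over the middle of its top edge, upright and in line with the card, so that the edge stands well inside the jaws with a jaw on either side and is not pinched or pushed. Finish like that, still squeezing the clip wide open in your grip, ready for me to slip a new ticket in, and leave everything else on the counter standing where it is.

Things in the scene. Friction and masses are not known exactly. Their poses are not given: they have to be found in the camera images.
- clip: steel bulldog spring clip, 90 g, jaws down, handles up. Origin on its pin, midway between the halves; y along the pin, z up between the handles, x across from jaw to jaw. Squeezing the handles along x opens both jaws equally; 5 N a handle to start, 9 N at the stop. At first it bites card_small's top edge within 20 mm of the middle, lips 14 mm down over it
- clip_handles (a point): on the clip, midway between the rolled ends (5 mm thick) of its two handles, 44.5 mm above the pin. The handles are 2 mm sheet, 28 mm wide along y, flaring up in a V from 27 mm over the outsides just above the pin to 50 mm at the rolled ends when biting a card (56 mm shut); squeezed to the stop they stand parallel, 24 to 25 mm over the outsides
- clip_lips (a point): on the clip, midway between the lower ends of its two lips (50 mm wide along y, 6 mm tall), 37 mm below the pin. Between the jaws it is clear from here up to the pin's coil (radius 4 mm)
- clip_front (a joint): angle each half of the clip is opened by, rad (both always alike): 0 shut, 0.06 biting a 4 mm card, 0.2 lips 14 mm apart, 0.33 at the stop with the lips 22 mm apart
- card_large: the largest price card: cream stiff board 4 mm thick, 170 mm wide, top edge 170 mm above the counter, upright in a dark steel foot 85 x 150 x 10 mm; 0.8 kg, standing loose. Origin under the middle of the foot, x normal to the board (front and back alike), y along its width, z up
- card_large_top (a point): middle of the top edge of the large card (in the middle of its thickness), axes as card_large
- card_small: smaller price card that carries the clip at the start: same build, board 4 mm thick, 110 mm wide, top edge 105 mm above the counter, foot 75 x 100 x 10 mm; 0.55 kg, standing loose. Origin under the middle of the foot, x normal to the board, y along its width
- card_spare: second smaller price card, the same as card_small but without a clip; origin and axes likewise. A bystander: leave it alone
- long_loaf: bystander: long loaf, 85 mm along x, 200 mm along y, 62 mm high; origin under its middle
- honey_jar: bystander: amber jar with steel cap, 64 mm across, 85 mm high; origin under its middle
- scraper: bystander: dough scraper lying flat, about 85 x 110 mm, 18 mm high; origin under its middle
- tongs: bystander: steel serving tongs lying flat, 62 mm along x, 236 mm along y, 22 mm high; origin under the middle
Mind the look-alikes: they are no part of the job. Leave any turquoise look-alike of the card_large alone. Leave any pink look-alike of the clip alone.

How it is judged:
By the outcome, as a careful person would: the job done as asked, in the order asked, and still so for the second after the job is handed in, while the arm keeps its last pose, push and grip.
It also fails if it takes over 38 s, if anything falls off the work surface, if the arm or the gripper's body presses on something with over 40 N, if the wrist force passes 120 N, or if a joint passes its speed limit or range.

## Robot

A 6-joint arm with a two-finger parallel gripper is mounted at the origin on the work surface. World frame = base frame: x ahead of the robot, y to its left, z up, the work surface at z = 0. Lengths are in m, angles in rad, forces in N, time in s.
With the tool pointing down it reaches from about 0.35 to 0.975 m from the base axis. Payload 4.9 kg.
Tool frame: the origin (TCP) lies at the very end of the fingers, on their centre line; the grasp point (between the pads) lies 19 mm behind it; z points along the fingers, y is the line along which they close (so a half turn about z gives the same grasp; the last joint's range is limited). The gripper opens to 85 mm and grips with 20 to 120 N. Pads are 22 mm wide; open, the fingers measure 114 mm over their backs; the gripper's body (76 mm by 85 mm) begins 54 mm behind the grasp point. The pads swing forward as they close: fully open they stand 13 mm farther back than shut.
Start: joints at [-1.406, 0.053, 1.613, -0, 1.476, -0.119], TCP at [0.175, -0.6, 0.198] pointing down, gripper open.
Joint ranges: [-3.01, 3.01], [-1.01, 2.22], [0.06, 2.58], [-1.02, 4.17], [0.09, 2.62], [-3.14, 3.14]. Speed limits (rad/s): [2.57, 2.57, 3.14, 3.14, 3.14, 3.14].

## Interface

Orientations are given as a rotation vector (axis times angle).
In Python, from station import ctrl gives the robot as it stands. The module is installed in compiled form; this text tells all that it offers.
- The arm moves only by the tool jog_arm, never from a script. Its argument "steps" is a list of rows, each an object with "delta_rot": the turn, a rotation vector about the tool's x, y, z in degrees, a list of three; "linear": the shift along the tool's x, y, z in m, a list of three; "grip": the finger opening in m, from 0 to 0.0854. In form: [{"delta_rot": [rx, ry, rz], "linear": [x, y, z], "grip": grip}, ...]. A call has 1 to 10 rows; each row shifts and turns the commanded pose from where the row before left it, along the tool's axes as they then stand; what a row does not reach is not made up. A row lasts 1/10 s, in which the tool goes at most 50 mm and 8.59 degrees, less where a joint would pass 70% of its speed; a pose out of reach is approached as far as the arm can. A call with a gripper value outside its range is refused whole. The fingers move at their own pace and stop on an object; "newtons" is the grip in N (left out, the last holds). Time passes only in rows, so rows that do not move let the fingers close. It gives the time, the measured TCP pose, the force, the opening and the grip force at its end, in the units of the state.
- ctrl.get_obs(): the state, without advancing time (a new reading comes with each control period).
- ctrl.get_image(name): name is "side" or "top"; returns (picture, depth): 420x560x3 uint8, red, green, blue; 420x560 float32, m along the optical axis (not along the pixel's ray), 0 where there is no reading.
- ctrl.camera_info(name): a dict with "camera_matrix" (3x3 intrinsics, pixels), "R" (3x3) and "t" (3): a world point X has camera coordinates R X + t. Camera axes: x right, y down, z forward; pixel columns grow to the right and rows downward; lengths in m; the calibration is good to about 2 mm. A picture is of the moment at which its call begins. camera_info takes no time and is no camera call.
- ctrl.finish_job(): hands the job in; it is judged then, once.
The state is a dict: "t": time; "q": joint angles; "dq": joint speeds; "effort": joint torques, N m; "tool_pos": TCP position; "tool_rot": TCP orientation; "contact_force": force on the tool from outside, world axes, zero at the start; "wrist_torque": the same for the moment, N m; "opening": finger opening in m; "grip_force": force on a finger pad.
Only numpy, scipy, OpenCV 4.12 (cv2) and the standard library are available. Lean on these libraries where they do the work, as an engineer would, in place of code of your own. Each camera call takes 0.05 s, during which the arm holds its last target. There are 200 camera calls.

## Working session

There is one attempt and no reset: what is moved stays moved. The work goes in short steps, Python scripts to look and compute and a tool call to move; the robot and the scene stay as the last step left them, time stands still between calls to the robot, and variables do not carry over. Pictures are saved under pics/ and viewed, at most 10 in all, crops included, and the job is handed in when it is done.

Besides the shell and the picture viewer there is one more tool, called after "Call:" by a JSON object that holds its "method" and its "body". jog_arm: Moves the arm, as the interface text tells. Its arguments: {"type":"object","properties":{"steps":{"type":"array"},"newtons":{"type":"number"}},"required":["steps"]}

```bash
mkdir -p pics
cat > h.py <<'E'
import numpy as np, cv2
from station import ctrl
def cap(n):
    p,d=ctrl.get_image(n); np.save(f'{n}_d.npy',d); np.save(f'{n}_p.npy',p); return p,d
def back(n,u,v,d):
    c=ctrl.camera_info(n);K=np.array(c['camera_matrix']);R=np.array(c['R']);t=np.array(c['t'])
    X=np.stack([(u-K[0,2])/K[0,0]*d,(v-K[1,2])/K[1,1]*d,d],-1)
    return (X-t)@R
def cloud(n):
    d=np.load(f'{n}_d.npy');v,u=np.mgrid[:420,:560];return back(n,u,v,d)
def save(n,f,crop=None,s=1):
    p=np.load(f'{n}_p.npy')[...,::-1]
    if crop: p=p[crop[1]:crop[3],crop[0]:crop[2]]
    cv2.imwrite(f,cv2.resize(p,None,fx=s,fy=s,interpolation=cv2.INTER_CUBIC))
E
python3 - <<'E'
from h import *
for n in('side','top'):
    cap(n);save(n,f'pics/{n}0.png',s=1.4)
    c=ctrl.camera_info(n);R=np.array(c['R']);print(n,-R.T@np.array(c['t']),R[2],np.array(c['camera_matrix'])[0])
o=ctrl.get_obs();print(o)
E
```

```text
side [0.28413959 0.84749977 1.03771259] [ 0.18985873 -0.61139586 -0.76821141] [451.86807768   0.         286.59738715]
top [0.3347937  0.12238077 1.30805644] [ 1.36023765e-01  8.77044985e-04 -9.90705186e-01] [450.3595713    0.         290.92172352]
{'t': 0.1, 'q': array([-1.40600719e+00,  5.32909778e-02,  1.61412289e+00, -1.12148681e-05,
        1.47596877e+00, -1.18992013e-01]), 'dq': array([ 0.00050218, -0.00186675, -0.00314194,  0.00124036, -0.00197528,
        0.0007371 ]), 'effort': array([-1.17178733e-03, -3.94909501e+01, -3.71364856e+01, -2.41712805e-04,
        3.93787224e-03, -1.85914899e-05]), 'tool_pos': array([ 0.17489483, -0.59940515,  0.1965061 ]), 'tool_rot': array([-3.10824942e+00, -4.44016783e-01,  8.18626385e-05]), 'contact_force': array([-0.22456892,  0.74670108, -0.47389073]), 'wrist_torque': array([-0.00846941,  0.05668169, -0.01181918]), 'grip_force': 0.0, 'opening': 0.08536214553386137}
```

View pics/side0.png

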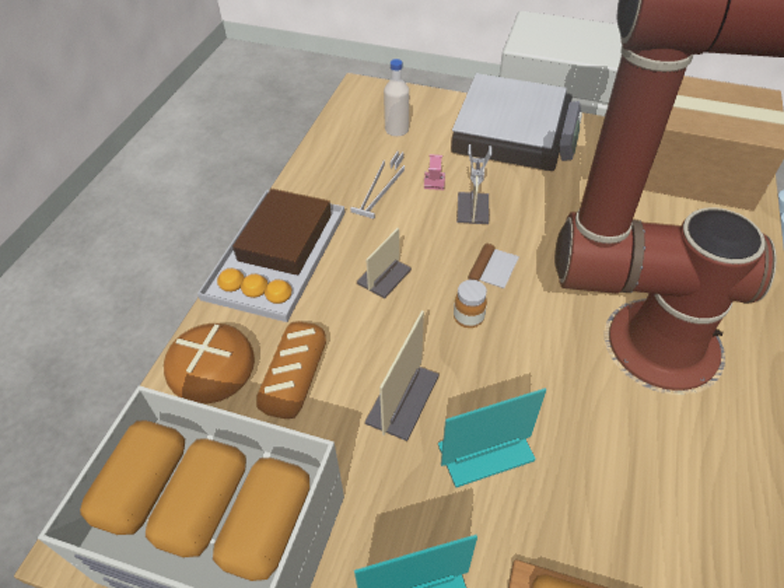

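View pics/top0.png

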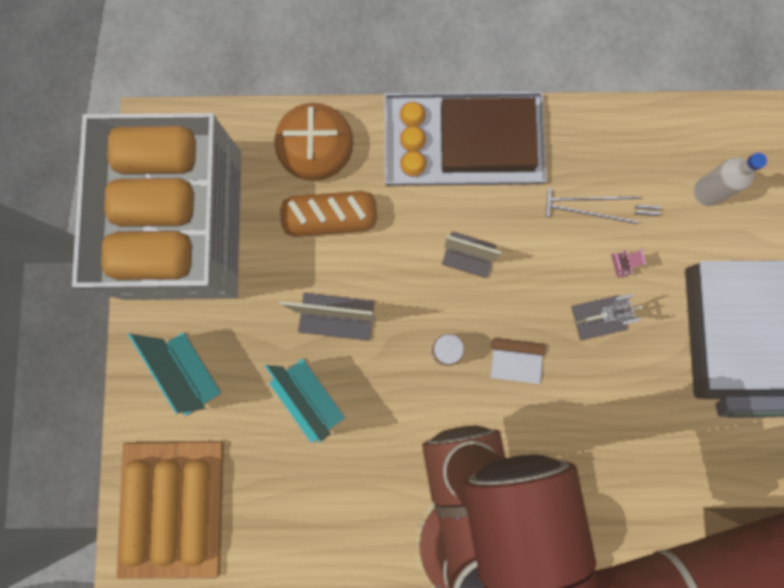

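The side view shows the clip at about (478,160) on a small card and the large cream card at (405,360). In the top view the clip is at (622,310) and the large card at (330,310). The pink clip at (628,262) and the turquoise cards are look-alikes.

Run:
```python
from h import *
for n,c,s in(('top',(400,195,490,250),8),('side',(310,90,380,165),8)): save(n,f'pics/{n}_c.png',c,s)
def fit(P,nm):
    xy=P[:,:2];c=xy.mean(0);w,V=np.linalg.eigh(np.cov((xy-c).T));pr=(xy-c)@V
    print(nm,len(P),c.round(4),'z',P[:,2].min().round(4),P[:,2].max().round(4),'dir',np.degrees(np.arctan2(V[1,1],V[0,1])).round(1),'ext',(pr.max(0)-pr.min(0)).round(4),'mid',(c+V@((pr.max(0)+pr.min(0))/2)).round(4))
for n in('top','side'):
    X=cloud(n).reshape(-1,3)
    L=X[(np.abs(X[:,0]-.32)<.1)&(np.abs(X[:,1]-.23)<.14)]
    # report region
    for nm,(x0,x1,y0,y1) in dict(large=(.22,.45,.1,.38),small=(.2,.45,-.42,-.22)).items():
        Q=X[(X[:,0]>x0)&(X[:,0]<x1)&(X[:,1]>y0)&(X[:,1]<y1)]
        for a,b in((.006,.014),(.03,.06),(.06,.1),(.1,.12),(.12,.16),(.16,.18),(.18,.25)):
            S=Q[(Q[:,2]>a)&(Q[:,2]<b)]
            if len(S)>8: fit(S,f'{n} {nm} {a}')
```

```text
top large 0.006 1227 [0.3503 0.2967] z 0.006 0.014 dir 161.5 ext [0.3092 0.2759] mid [0.3354 0.2384]
top large 0.03 107 [0.2992 0.3215] z 0.0301 0.0598 dir 170.5 ext [0.1723 0.2374] mid [0.3451 0.2938]
top large 0.06 162 [0.298  0.3228] z 0.0611 0.0995 dir 176.5 ext [0.1838 0.2323] mid [0.3383 0.2878]
top large 0.1 77 [0.301 0.323] z 0.1003 0.1192 dir 171.2 ext [0.1678 0.2358] mid [0.3447 0.2962]
top large 0.12 183 [0.2992 0.3225] z 0.1201 0.1598 dir 172.6 ext [0.1776 0.2375] mid [0.343  0.2924]
top large 0.16 157 [0.2933 0.3236] z 0.1601 0.1746 dir -172.6 ext [0.2002 0.2169] mid [0.3312 0.2755]
top small 0.006 292 [ 0.4233 -0.2722] z 0.006 0.014 dir 58.2 ext [0.226  0.2561] mid [ 0.3436 -0.306 ]
top small 0.06 25 [ 0.4451 -0.2614] z 0.0601 0.0992 dir 98.7 ext [0.0085 0.0661] mid [ 0.4421 -0.2533]
top small 0.1 49 [ 0.4434 -0.2573] z 0.1 0.116 dir 93.1 ext [0.0151 0.0773] mid [ 0.4416 -0.2605]
top small 0.12 64 [ 0.4402 -0.2712] z 0.1205 0.1596 dir 91.7 ext [0.0198 0.0461] mid [ 0.4399 -0.2753]
top small 0.16 26 [ 0.4304 -0.2776] z 0.1616 0.1784 dir 101.9 ext [0.0058 0.0302] mid [ 0.
[... 538 characters left out ...]
[0.293 0.33 ] z 0.1602 0.175 dir -152.6 ext [0.2151 0.1647] mid [0.3326 0.2486]
side large 0.18 29 [0.2233 0.1027] z 0.2151 0.2499 dir 161.1 ext [0.0052 0.0074] mid [0.2236 0.1024]
side small 0.006 169 [ 0.4252 -0.2712] z 0.006 0.0137 dir 87.6 ext [0.2031 0.1651] mid [ 0.3481 -0.2999]
side small 0.06 15 [ 0.4454 -0.2448] z 0.0772 0.0999 dir 96.1 ext [0.0068 0.0546] mid [ 0.4458 -0.2468]
side small 0.1 30 [ 0.4431 -0.2597] z 0.1003 0.1198 dir 92.9 ext [0.0153 0.0798] mid [ 0.4422 -0.2607]
side small 0.12 46 [ 0.4408 -0.2696] z 0.1225 0.1575 dir 94.6 ext [0.0185 0.0505] mid [ 0.4414 -0.2764]
side small 0.16 20 [ 0.4315 -0.276 ] z 0.1602 0.177 dir 103.3 ext [0.0054 0.0313] mid [ 0.4316 -0.2765]
```

View pics/top_c.png

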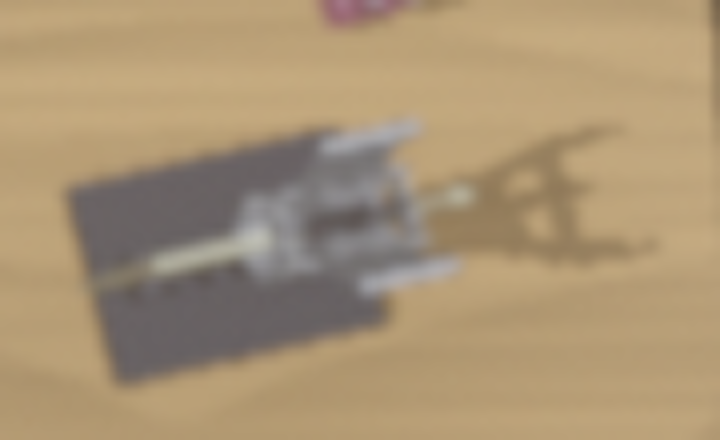

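View pics/side_c.png

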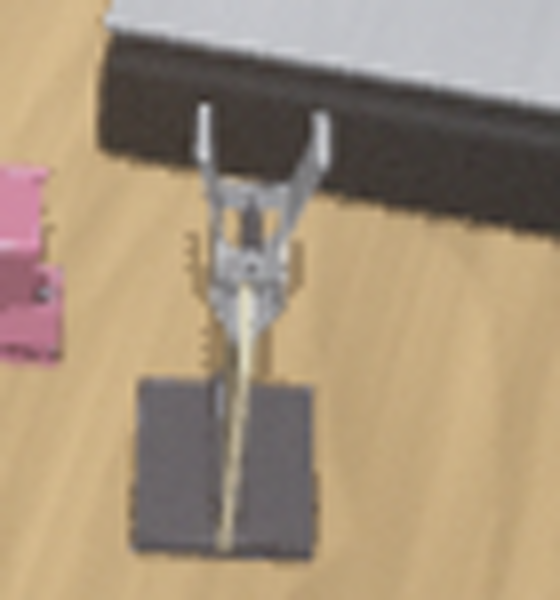

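```bash
cat >> h.py <<'E'
def ray(n,u,v,z):
    a=back(n,np.float64(u),np.float64(v),np.float64(1));C=back(n,0.,0.,0.);return C+(a-C)*(z-C[2])/(a[2]-C[2])
E
python3 - <<'E'
from h import *
a=ray('top',446.4,212.25,.173);b=ray('top',451.25,229.75,.173)
print('handles top',a,b,(a+b)/2,np.linalg.norm(a-b),np.degrees(np.arctan2(*(b-a)[1::-1])))
a=ray('side',310+204/8,90+130/8,.173);b=ray('side',310+321/8,90+137/8,.173)
print('handles side',a,b,(a+b)/2,np.linalg.norm(a-b),np.degrees(np.arctan2(*(b-a)[1::-1])))
a=ray('top',400+60/8,195+190/8+0,.01)
# card small ends top edge z=.105 in top crop
def pca(P,nm):
    xy=P[:,:2];r=cv2.fitLine(xy.astype(np.float32),cv2.DIST_HUBER,0,.001,.001).ravel();d=r[:2]*np.sign(r[1]);s=(xy-r[2:])@d
    print(nm,len(P),'dir',np.degrees(np.arctan2(d[1],d[0])).round(2),'len',np.ptp(s).round(4),'mid',(r[2:]+d*(s.max()+s.min())/2).round(4),'res',np.std((xy-r[2:])@[-d[1],d[0]]).round(4))
for n in('top','side'):
    X=cloud(n);p=np.load(f'{n}_p.npy').astype(int)
    hsv=cv2.cvtColor(p.astype(np.uint8),cv2.COLOR_RGB2HSV)
    notteal=~((hsv[...,0]>75)&(hsv[...,0]<100)&(hsv[...,1]>80))
    W=(X[...,0]>.33)&(X[...,0]<.47)&(X[...,1]>.11)&(X[...,1]<.37)&notteal
    for a,b in((.03,.08),(.08,.13),(.13,.18),(.16,.18)): 
        m=W&(X[...,2]>a)&(X[...,2]<b)
        v,u=np.nonzero(m)
        if len(u)>5: pca(X[m],f'{n} L {a} px {u.min()}-{u.max()},{v.min()}-{v.max()}')
    W=(X[...,0]>.39)&(X[...,0]<.48)&(X[...,1]>-.34)&(X[...,1]<-.18)
    for a,b in((.03,.085),(.085,.11),(.165,.18)):
        m=W&(X[...,2]>a)&(X[...,2]<b)
        if m.sum()>5: pca(X[m],f'{n} S {a}')
    # griddle height/edge
    m=(X[...,0]>.25)&(X[...,0]<.55)&(X[...,1]<-.34)&(X[...,1]>-.6)&(X[...,2]>.03)
    print('griddle',np.percentile(X[m],[1,50,99],axis=0).round(3).tolist())
save('top','pics/large.png',(190,200,280,250),8)
E
```

```text
handles top [ 0.47369576 -0.27108995  0.173     ] [ 0.42907224 -0.28080954  0.173     ] [ 0.451384   -0.27594975  0.173     ] 0.04566977843997152 -167.7121514234176
handles side [ 0.4730555  -0.27082555  0.173     ] [ 0.429323   -0.27957043  0.173     ] [ 0.45118925 -0.27519799  0.173     ] 0.04459825291024246 -168.6921081104494
top L 0.03 px 201-268,221-271 110 dir 82.93 len 0.1676 mid [0.4578 0.2723] res 0.0497
top L 0.08 px 197-267,219-271 124 dir 82.94 len 0.1699 mid [0.4581 0.2733] res 0.0474
top L 0.13 px 194-266,217-271 193 dir 83.01 len 0.1675 mid [0.4587 0.2722] res 0.0249
top L 0.16 px 194-265,217-270 121 dir 83.21 len 0.1667 mid [0.4596 0.2726] res 0.0172
top S 0.03 13 dir 99.2 len 0.0395 mid [ 0.4427 -0.2362] res 0.0009
top S 0.085 142 dir 102.59 len 0.1114 mid [ 0.4521 -0.2714] res 0.0065
top S 0.165 47 dir 11.85 len 0.0502 mid [ 0.4524 -0.2734] res 0.009
griddle [[0.255, -0.598, 0.033], [0.404, -0.517, 0.078], [0.547, -0.448, 0.085]]
side L 0.03 px 274-301,245-305 291 dir 82.79 len 0.1693 mid [0.4598 0.2734] res 0.0005
side L 0.08 px 274-301,234-295 306 dir 82.83 len 0.1655 mid [0.4595 0.2713] res 0.0005
side L 0.13 px 273-327,222-296 375 dir 82.99 len 0.1713 mid [0.4598 0.2723] res 0.0067
side L 0.16 px 273-327,222-296 167 dir 83.01 len 0.168 mid [0.4601 0.2715] res 0.01
side S 0.03 34 dir 103.11 len 0.1133 mid [ 0.4538 -0.2698] res 0.0011
side S 0.085 69 dir 98.34 len 0.0864 mid [ 0.4485 -0.2565] res 0.0054
side S 0.165 29 dir 13.94 len 0.0496 mid [ 0.4527 -0.2704] res 0.009
griddle [[0.255, -0.598, 0.032], [0.402, -0.494, 0.078], [0.547, -0.446, 0.085]]
```

View pics/large.png

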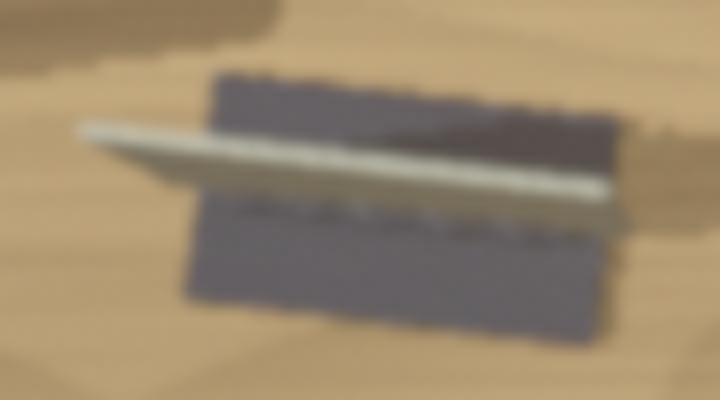

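The large card's top edge runs from crop (80,131) to (608,188). Its foot lies below that edge, and nothing stands nearby.

Call:
{"method": "jog_arm", "body": {"steps": [{"delta_rot": [0,0,0],"linear": [0.01,-0.006,-0.01],"grip": 0.0854},{"delta_rot": [0,0,0],"linear": [0.035,-0.023,-0.01],"grip": 0.0854},{"delta_rot": [0,0,0],"linear": [0.036,-0.024,-0.01],"grip": 0.0854},{"delta_rot": [0,0,0],"linear": [0.036,-0.024,-0.01],"grip": 0.0854},{"delta_rot": [0,0,0],"linear": [0.036,-0.024,-0.01],"grip": 0.0854},{"delta_rot": [0,0,0],"linear": [0.036,-0.024,-0.01],"grip": 0.0854},{"delta_rot": [0,0,0],"linear": [0.036,-0.024,0],"grip": 0.0854},{"delta_rot": [0,0,0],"linear": [0.036,-0.024,0],"grip": 0.0854},{"delta_rot": [0,0,0],"linear": [0.036,-0.023,0],"grip": 0.0854},{"delta_rot": [0,0,0],"linear": [0.03,-0.02,0],"grip": 0.0854}], "newtons": 30}}

```text
t: 1.1
tool_pos: [0.4297, -0.2985, 0.2585]
tool_rot: [3.109, 0.446, 0.002]
contact_force: [0.0, 1.0, -0.2]
opening: 0.0852
grip_force: 0.0
```

Call:
{"method": "jog_arm", "body": {"steps": [{"delta_rot": [0,0,-8.5],"linear": [0,0,0],"grip": 0.0854},{"delta_rot": [0,0,-8.5],"linear": [0,0,0],"grip": 0.0854},{"delta_rot": [0,0,-8.5],"linear": [0,0,0],"grip": 0.0854},{"delta_rot": [0,0,-8.5],"linear": [0,0,0],"grip": 0.0854},{"delta_rot": [0,0,-8.5],"linear": [0,0,0],"grip": 0.0854},{"delta_rot": [0,0,-8.5],"linear": [0,0,0],"grip": 0.0854},{"delta_rot": [0,0,-8.5],"linear": [0,0,0],"grip": 0.0854},{"delta_rot": [0,0,-8.5],"linear": [0,0,0],"grip": 0.0854},{"delta_rot": [0,0,-8.5],"linear": [0,0,0],"grip": 0.0854},{"delta_rot": [0,0,-8.5],"linear": [0,0,0],"grip": 0.0854}]}}

```text
t: 2.1
tool_pos: [0.4285, -0.3003, 0.2582]
tool_rot: [1.985, 2.435, 0.0]
contact_force: [-0.2, 0.3, 0.4]
opening: 0.0856
grip_force: 0.0
```

```bash
cat >> h.py <<'E'
from scipy.spatial.transform import Rotation as Ro
def need(xyz,yaw):  # yaw = world angle of tool y, deg; reports tool-frame shift and turn
    o=ctrl.get_obs();R=Ro.from_rotvec(o['tool_rot']);y=np.radians(yaw)
    Y=np.array([np.cos(y),np.sin(y),0]);Z=np.array([0,0,-1.]);T=Ro.from_matrix(np.c_[np.cross(Y,Z),Y,Z])
    print('t',o['t'],'pos',o['tool_pos'].round(4),'q',o['q'].round(2),'shift',R.inv().apply(np.array(xyz)-o['tool_pos']).round(4),'turn',np.degrees((R.inv()*T).as_rotvec()).round(2),'F',o['contact_force'].round(2),'Fy',R.inv().apply(o['contact_force']).round(2),o['opening'],o['grip_force'])
E
python3 - <<'E'
from h import *
a=ray('top',190+80/8-.5,200+131/8-.5,.17);b=ray('top',190+608/8-.5,200+188/8-.5,.17);print('large',(a+b)/2,np.linalg.norm(a-b),np.degrees(np.arctan2(*(a-b)[1::-1])))
need([.4515,-.2755,.15],12.7)
E
```

```text
large [0.46101755 0.27229051 0.17      ] 0.16912479303735697 83.25615172710687
t 2.1 pos [ 0.4285 -0.3003  0.2582] q [-0.75 -0.22  1.77  0.    1.59 -0.96] shift [0.0197 0.0274 0.1082] turn [ 0.02  0.   -1.06] F [-0.25  0.34  0.41] Fy [ 0.39 -0.17 -0.41] 0.08564912010694409 0.0
```

Call:
{"method": "jog_arm", "body": {"steps": [{"delta_rot": [0,0,-1],"linear": [0.01,0.014,0],"grip": 0.0854},{"delta_rot": [0,0,0],"linear": [0.01,0.0135,0.018],"grip": 0.0854},{"delta_rot": [0,0,0],"linear": [0,0,0.03],"grip": 0.08},{"delta_rot": [0,0,0],"linear": [0,0,0.03],"grip": 0.075},{"delta_rot": [0,0,0],"linear": [0,0,0.02],"grip": 0.07},{"delta_rot": [0,0,0],"linear": [0,0,0.01],"grip": 0.065},{"delta_rot": [0,0,0],"linear": [0,0,0],"grip": 0.06},{"delta_rot": [0,0,0],"linear": [0,0,0],"grip": 0.06}]}}

```text
t: 2.9
tool_pos: [0.4519, -0.2761, 0.151]
tool_rot: [1.97, 2.445, 0.0]
contact_force: [0.5, 0.1, 0.4]
opening: 0.0598
grip_force: 0.0
```

Run:
```python
from h import *
need([.4515,-.2755,.15],12.7)
cap('side');cap('top');need([.4515,-.2755,.15],12.7)
p=np.load('side_p.npy')[70:145,310:385];q=np.load('top_p.npy')[180:255,400:475]
cv2.imwrite('pics/grasp.png',cv2.resize(np.hstack([p,q])[...,::-1],None,fx=5.3,fy=5.3,interpolation=cv2.INTER_CUBIC))
```

```text
t 2.9 pos [ 0.4519 -0.2761  0.151 ] q [-0.69 -0.15  1.88  0.    1.4  -0.9 ] shift [ 0.0007 -0.0002  0.001 ] turn [ 0.07  0.08 -0.43] F [0.52 0.09 0.39] Fy [-0.02  0.53 -0.39] 0.05982826565406989 0.0
t 3.0 pos [ 0.4522 -0.2765  0.1516] q [-0.69 -0.15  1.88  0.    1.4  -0.9 ] shift [ 0.0012 -0.0005  0.0016] turn [ 0.11  0.14 -0.44] F [-0.14  0.3  -0.48] Fy [ 0.33 -0.07  0.48] 0.06001001783281639 0.0
```

View pics/grasp.png

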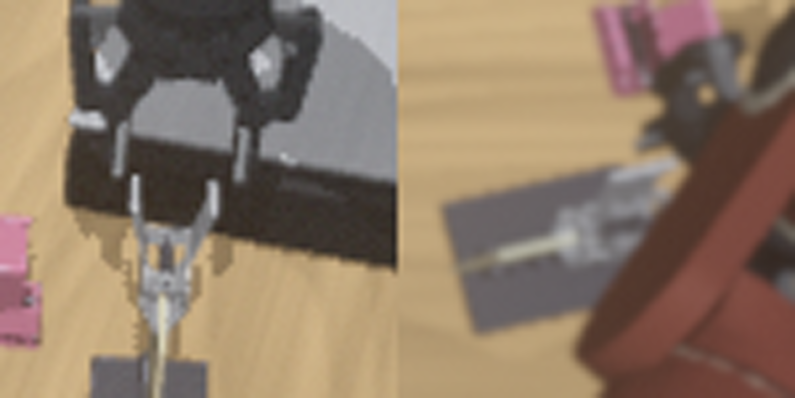

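The fingers' tips are at (120,175) and (240,180), and the handle ends at (135,180) and (213,183). I'll check the depth to see how the two are placed along the pin.

Run:
```python
from h import *
X=cloud('side')
f=lambda x,y:(round(310+x/5.3),round(70+y/5.3))
for nm,x,ys in(('Lf',121,range(115,185,6)),('Rf',241,range(120,190,6)),('Lh',135,range(172,225,6)),('Rh',213,range(175,225,6))):
    print(nm,[X[f(x,y)[1],f(x,y)[0]].round(3).tolist() for y in ys])
```

```text
Lf [[0.483, -0.26, 0.23], [0.482, -0.257, 0.229], [0.482, -0.257, 0.226], [0.482, -0.259, 0.221], [0.481, -0.258, 0.218], [0.481, -0.257, 0.215], [0.481, -0.259, 0.21], [0.48, -0.257, 0.205], [0.481, -0.266, 0.195], [0.48, -0.261, 0.195], [0.514, -0.453, 0.044], [0.512, -0.447, 0.045]]
Rf [[0.42, -0.277, 0.228], [0.419, -0.272, 0.229], [0.418, -0.27, 0.227], [0.419, -0.279, 0.216], [0.418, -0.276, 0.215], [0.418, -0.273, 0.214], [0.417, -0.274, 0.21], [0.416, -0.272, 0.204], [0.416, -0.27, 0.202], [0.416, -0.277, 0.193], [0.437, -0.456, 0.055], [0.436, -0.452, 0.053]]
Lh [[0.506, -0.446, 0.055], [0.476, -0.277, 0.176], [0.475, -0.271, 0.177], [0.474, -0.264, 0.178], [0.473, -0.262, 0.177], [0.472, -0.257, 0.177], [0.471, -0.252, 0.177], [0.472, -0.261, 0.167], [0.471, -0.259, 0.161]]
Rh [[0.454, -0.452, 0.058], [0.432, -0.291, 0.176], [0.432, -0.289, 0.174], [0.43, -0.282, 0.175], [0.429, -0.274, 0.174], [0.427, -0.266, 0.177], [0.426, -0.263, 0.175], [0.45, -0.449, 0.026], [0.449, -0.449, 0.022]]
```

Run:
```python
from h import *
X=cloud('side');d=np.load('side_d.npy')
for v in range(66,112,2):
    print(v,[(u,X[v,u].round(3).tolist()) for u in (327,333,343,355,361)])
```

```text
66 [(327, [0.603, -0.738, 0.001]), (333, [0.579, -0.742, 0.002]), (343, [0.458, -0.239, 0.335]), (355, [0.426, -0.247, 0.336]), (361, [0.456, -0.643, 0.087])]
68 [(327, [0.599, -0.724, 0.001]), (333, [0.492, -0.276, 0.3]), (343, [0.458, -0.241, 0.328]), (355, [0.426, -0.252, 0.327]), (361, [0.454, -0.641, 0.08])]
70 [(327, [0.596, -0.712, -0.0]), (333, [0.488, -0.259, 0.304]), (343, [0.457, -0.24, 0.322]), (355, [0.425, -0.251, 0.321]), (361, [0.452, -0.63, 0.078])]
72 [(327, [0.505, -0.257, 0.296]), (333, [0.488, -0.26, 0.298]), (343, [0.456, -0.239, 0.317]), (355, [0.425, -0.25, 0.316]), (361, [0.412, -0.285, 0.296])]
74 [(327, [0.505, -0.262, 0.286]), (333, [0.487, -0.256, 0.294]), (343, [0.459, -0.263, 0.295]), (355, [0.427, -0.273, 0.294]), (361, [0.411, -0.284, 0.29])]
76 [(327, [0.504, -0.258, 0.282]), (333, [0.487, -0.261, 0.284]), (343, [0.458, -0.26, 0.29]), (355, [0.426, -0.27, 0.29]), (361, [0.445, -0.591, 0.08])]
78 [(327, [0.503, -0.255, 0.278]), (333, [0.539, -0.55, 0.079]), (343, [0.457, -0.254, 0.287]), (355, [0.425, -0.269, 0.284]), (361, [0.443, -0.581, 0.078])]
80
[... 1818 characters left out ...]
9]), (355, [0.416, -0.27, 0.202]), (361, [0.417, -0.46, 0.064])]
104 [(327, [0.535, -0.452, 0.036]), (333, [0.512, -0.447, 0.045]), (343, [0.478, -0.452, 0.049]), (355, [0.437, -0.456, 0.055]), (361, [0.416, -0.456, 0.059])]
106 [(327, [0.535, -0.454, 0.026]), (333, [0.512, -0.449, 0.034]), (343, [0.477, -0.449, 0.042]), (355, [0.435, -0.45, 0.05]), (361, [0.414, -0.449, 0.056])]
108 [(327, [0.533, -0.45, 0.02]), (333, [0.512, -0.45, 0.025]), (343, [0.476, -0.448, 0.034]), (355, [0.435, -0.457, 0.037]), (361, [0.413, -0.449, 0.047])]
110 [(327, [0.536, -0.469, -0.004]), (333, [0.511, -0.453, 0.014]), (343, [0.476, -0.454, 0.021]), (355, [0.433, -0.451, 0.033]), (361, [0.412, -0.452, 0.037])]
```

Run:
```python
from h import *
p=np.load('side_p.npy')[0:130,280:400]
cv2.imwrite('pics/grip2.png',cv2.resize(p[...,::-1],None,fx=4.6,fy=4.6,interpolation=cv2.INTER_CUBIC))
```

```text
(no output)
```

View pics/grip2.png

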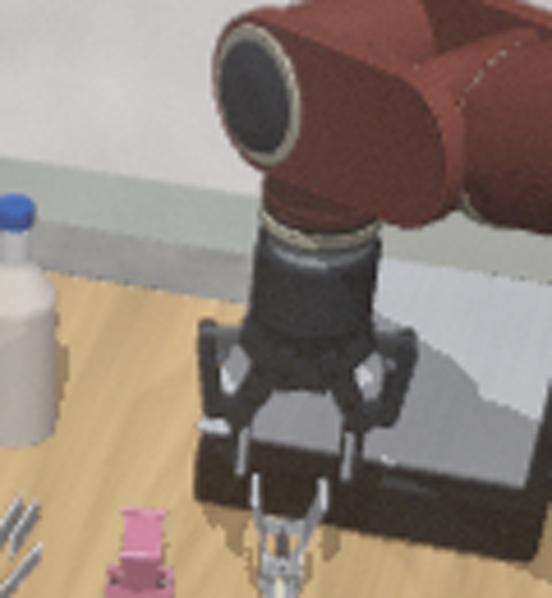

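The image shows the fingertips at z≈0.19, above the handle tops, although the state reports a TCP z of 0.151. The x and y values agree. Going down 30 mm is clear whichever of the two is right, so I'll do that and look again.

Call:
{"method": "jog_arm", "body": {"steps": [{"delta_rot": [0,0,0],"linear": [0,0,0.01],"grip": 0.06},{"delta_rot": [0,0,0],"linear": [0,0,0.01],"grip": 0.06},{"delta_rot": [0,0,0],"linear": [0,0,0.01],"grip": 0.06},{"delta_rot": [0,0,0],"linear": [0,0,0],"grip": 0.06}]}}

```text
t: 3.4
tool_pos: [0.4499, -0.2748, 0.1169]
tool_rot: [-1.969, -2.442, -0.0]
contact_force: [0.5, -0.6, -0.7]
opening: 0.06
grip_force: 0.0
```

Run:
```python
from h import *
cap('side');need([.4515,-.2755,.12],12.7)
X=cloud('side')
for v in range(90,122,2):
    print(v,[(u,X[v,u].round(3).tolist()) for u in (332,333,335,351,355)])
save('side','pics/g3.png',(310,70,385,145),8)
```

```text
t 3.45 pos [ 0.4504 -0.2752  0.1179] q [-0.69 -0.12  1.91  0.    1.35 -0.9 ] shift [-0.0005  0.001  -0.0021] turn [-0.1  -0.13 -0.44] F [-0.37  0.15  0.39] Fy [ 0.22 -0.33 -0.38] 0.060203652744229307 0.0
90 [(332, [0.526, -0.477, 0.08]), (333, [0.487, -0.282, 0.222]), (335, [0.477, -0.259, 0.239]), (351, [0.43, -0.259, 0.249]), (355, [0.421, -0.275, 0.24])]
92 [(332, [0.489, -0.276, 0.218]), (333, [0.485, -0.27, 0.224]), (335, [0.477, -0.26, 0.232]), (351, [0.43, -0.26, 0.242]), (355, [0.421, -0.284, 0.227])]
94 [(332, [0.488, -0.276, 0.211]), (333, [0.483, -0.262, 0.222]), (335, [0.476, -0.257, 0.227]), (351, [0.429, -0.261, 0.234]), (355, [0.419, -0.268, 0.232])]
96 [(332, [0.484, -0.258, 0.217]), (333, [0.481, -0.255, 0.22]), (335, [0.475, -0.253, 0.223]), (351, [0.456, -0.468, 0.076]), (355, [0.418, -0.266, 0.226])]
98 [(332, [0.484, -0.256, 0.212]), (333, [0.481, -0.259, 0.211]), (335, [0.475, -0.26, 0.211]), (351, [0.454, -0.465, 0.07]), (355, [0.417, -0.27, 0.216])]
100 [(332, [0.483, -0.259, 0.203]), (333, [0.48, -0.259, 0.203]), (335, [0.508, -0.454, 0.057]), (351, [0.452, -
[... 927 characters left out ...]
0.159]), (351, [0.446, -0.452, 0.021]), (355, [0.432, -0.45, 0.025])]
114 [(332, [0.512, -0.445, 0.002]), (333, [0.51, -0.451, -0.002]), (335, [0.502, -0.45, 0.0]), (351, [0.447, -0.463, 0.003]), (355, [0.432, -0.457, 0.011])]
116 [(332, [0.51, -0.436, 0.0]), (333, [0.505, -0.429, 0.006]), (335, [0.5, -0.442, -0.002]), (351, [0.445, -0.455, 0.001]), (355, [0.431, -0.461, -0.0])]
118 [(332, [0.507, -0.425, 0.0]), (333, [0.504, -0.427, -0.0]), (335, [0.497, -0.425, 0.003]), (351, [0.443, -0.447, -0.002]), (355, [0.429, -0.448, 0.001])]
120 [(332, [0.506, -0.419, -0.004]), (333, [0.502, -0.42, -0.004]), (335, [0.495, -0.42, -0.002]), (351, [0.44, -0.432, 0.002]), (355, [0.427, -0.439, -0.001])]
```

View pics/g3.png

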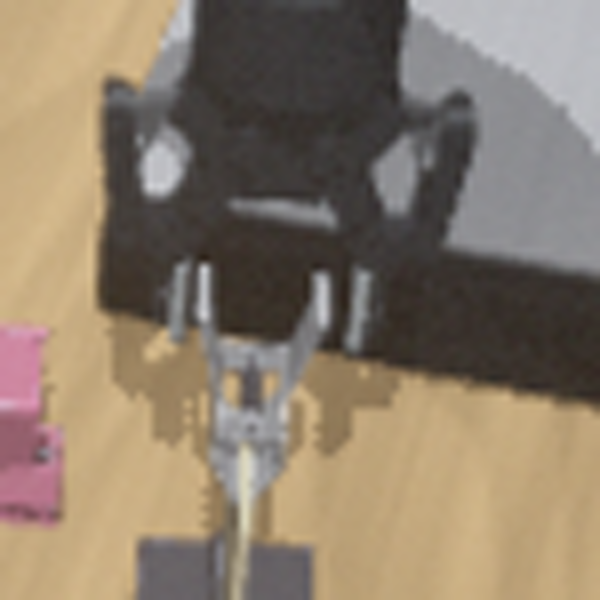

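The tips are now about 17 mm below the handle tops. The left gap is about 3.5 mm and the right about 7 mm, so I'll shift 1.8 mm and close gently.

Call:
{"method": "jog_arm", "body": {"steps": [{"delta_rot": [0,0,-0.4],"linear": [0,0.0018,0],"grip": 0.06},{"delta_rot": [0,0,0],"linear": [0,0,0],"grip": 0.057},{"delta_rot": [0,0,0],"linear": [0,0,0],"grip": 0.054},{"delta_rot": [0,0,0],"linear": [0,0,0],"grip": 0.052},{"delta_rot": [0,0,0],"linear": [0,0,0],"grip": 0.051}], "newtons": 20}}

```text
t: 3.95
tool_pos: [0.4531, -0.2756, 0.1198]
tool_rot: [1.963, 2.453, -0.0]
contact_force: [1.0, -0.0, -1.2]
opening: 0.0508
grip_force: 0.1
```

Run:
```python
from h import *
cap('side');need([.4515,-.2755,.12],12.7)
save('side','pics/g4.png',(310,85,385,145),8)
```

```text
t 4.0 pos [ 0.4531 -0.2756  0.1198] q [-0.69 -0.11  1.91 -0.    1.35 -0.91] shift [ 0.0004 -0.0015 -0.0002] turn [ 0.    0.01 -0.04] F [-0.15 -0.33 -0.42] Fy [-0.29 -0.22  0.42] 0.05107926258487125 0.08127379696816206
```

View pics/g4.png

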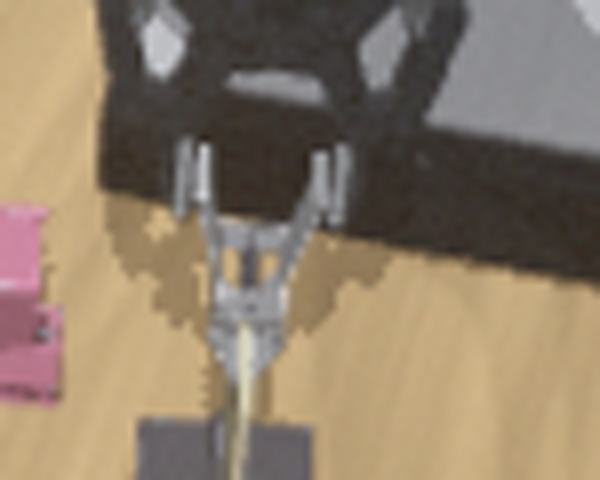

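Both fingers are now close to the handles and almost even: about 8 px clear on the left at (194,170) and 4 px on the right at (330,170).

Call:
{"method": "jog_arm", "body": {"steps": [{"delta_rot": [0,0,0],"linear": [0,-0.0005,0],"grip": 0.0505},{"delta_rot": [0,0,0],"linear": [0,0,0],"grip": 0.0495},{"delta_rot": [0,0,0],"linear": [0,0,0],"grip": 0.049}], "newtons": 20}}

```text
t: 4.3
tool_pos: [0.4524, -0.2755, 0.1194]
tool_rot: [-1.963, -2.452, -0.0]
contact_force: [-0.6, 1.2, -0.7]
opening: 0.0492
grip_force: 4.7
```

Run:
```python
from h import *
need([.4515,-.2755,.12],12.7)
```

```text
t 4.3 pos [ 0.4524 -0.2755  0.1194] q [-0.69 -0.11  1.91  0.    1.35 -0.91] shift [ 0.0002 -0.0009 -0.0006] turn [-0.01 -0.02 -0.04] F [-0.59  1.21 -0.69] Fy [ 1.31 -0.31  0.69] 0.04920098750905661 4.658063650131226
```

Contact is balanced: 4.7 N of grip and 0.3 N sideways. I'll squeeze now.

Call:
{"method": "jog_arm", "body": {"steps": [{"delta_rot": [0,0,0],"linear": [0,0,0],"grip": 0.046},{"delta_rot": [0,0,0],"linear": [0,0,0],"grip": 0.042},{"delta_rot": [0,0,0],"linear": [0,0,0],"grip": 0.038},{"delta_rot": [0,0,0],"linear": [0,0,0],"grip": 0.034},{"delta_rot": [0,0,0],"linear": [0,0,0],"grip": 0.03},{"delta_rot": [0,0,0],"linear": [0,0,0],"grip": 0.026},{"delta_rot": [0,0,0],"linear": [0,0,0],"grip": 0.022},{"delta_rot": [0,0,0],"linear": [0,0,0],"grip": 0.018},{"delta_rot": [0,0,0],"linear": [0,0,0],"grip": 0.015},{"delta_rot": [0,0,0],"linear": [0,0,0],"grip": 0.015}], "newtons": 30}}

```text
t: 5.3
tool_pos: [0.4525, -0.2756, 0.1196]
tool_rot: [-1.963, -2.453, 0.0]
contact_force: [0.5, 0.2, -1.2]
opening: 0.022
grip_force: 31.1
```

Run:
```python
from h import *
cap('side');need([.4515,-.2755,.12],12.7)
X=cloud('side')
for v in range(98,134,2): print(v,[(u,X[v,u].round(3).tolist()) for u in range(332,354,3)])
```

```text
t 5.35 pos [ 0.4525 -0.2756  0.1196] q [-0.69 -0.11  1.91  0.    1.35 -0.91] shift [ 0.0003 -0.001  -0.0004] turn [-0.   -0.   -0.04] F [-0.21 -0.11 -0.81] Fy [-0.06 -0.22  0.81] 0.02180943726806832 31.124249696731567
98 [(332, [0.484, -0.257, 0.211]), (335, [0.476, -0.268, 0.205]), (338, [0.466, -0.262, 0.212]), (341, [0.49, -0.468, 0.06]), (344, [0.479, -0.466, 0.064]), (347, [0.468, -0.466, 0.066]), (350, [0.432, -0.268, 0.214]), (353, [0.424, -0.28, 0.208])]
100 [(332, [0.483, -0.256, 0.205]), (335, [0.475, -0.26, 0.204]), (338, [0.466, -0.265, 0.202]), (341, [0.487, -0.455, 0.061]), (344, [0.476, -0.454, 0.064]), (347, [0.442, -0.28, 0.197]), (350, [0.431, -0.267, 0.208]), (353, [0.423, -0.275, 0.204])]
102 [(332, [0.518, -0.452, 0.048]), (335, [0.474, -0.258, 0.198]), (338, [0.465, -0.26, 0.199]), (341, [0.485, -0.45, 0.057]), (344, [0.475, -0.453, 0.057]), (347, [0.44, -0.274, 0.194]), (350, [0.43, -0.265, 0.203]), (353, [0.422, -0.273, 0.198])]
104 [(332, [0.517, -0.451, 0.041]), (335, [0.474, -0.265, 0.186]), (338, [0.465, -0.262, 0.19]), (341, [0.485, -0.449, 0.049]), (344,
[... 2923 characters left out ...]
.464, -0.245, 0.11]), (338, [0.475, -0.382, -0.003]), (341, [0.465, -0.38, 0.001]), (344, [0.439, -0.27, 0.097]), (347, [0.444, -0.384, 0.003]), (350, [0.284, 0.847, 1.038]), (353, [0.425, -0.393, -0.0])]
130 [(332, [0.492, -0.361, 0.001]), (335, [0.463, -0.247, 0.1]), (338, [0.465, -0.318, 0.043]), (341, [0.462, -0.371, 0.0]), (344, [0.437, -0.261, 0.096]), (347, [0.443, -0.38, -0.003]), (350, [0.432, -0.38, -0.001]), (353, [0.422, -0.382, 0.001])]
132 [(332, [0.491, -0.355, -0.003]), (335, [0.464, -0.257, 0.084]), (338, [0.462, -0.305, 0.045]), (341, [0.46, -0.359, 0.001]), (344, [0.435, -0.256, 0.092]), (347, [0.44, -0.364, 0.002]), (350, [0.43, -0.369, 0.0]), (353, [0.42, -0.37, 0.002])]
```

Gripped at the stop with the jaws open. I'll lift straight up.

Call:
{"method": "jog_arm", "body": {"steps": [{"delta_rot": [0,0,0],"linear": [0,0,-0.004],"grip": 0.015},{"delta_rot": [0,0,0],"linear": [0,0,-0.006],"grip": 0.015},{"delta_rot": [0,0,0],"linear": [0,0,-0.01],"grip": 0.015},{"delta_rot": [0,0,0],"linear": [0,0,-0.01],"grip": 0.015},{"delta_rot": [0,0,0],"linear": [0,0,-0.02],"grip": 0.015},{"delta_rot": [0,0,0],"linear": [0,0,-0.025],"grip": 0.015},{"delta_rot": [0,0,0],"linear": [0,0,-0.03],"grip": 0.015},{"delta_rot": [0,0,0],"linear": [0,0,-0.025],"grip": 0.015},{"delta_rot": [0,0,0],"linear": [0,0,-0.015],"grip": 0.015},{"delta_rot": [0,0,0],"linear": [0,0,0],"grip": 0.015}]}}

```text
t: 6.35
tool_pos: [0.4537, -0.2765, 0.2683]
tool_rot: [1.959, 2.448, -0.0]
contact_force: [0.7, -0.2, -0.9]
opening: 0.022
grip_force: 31.1
```

Run:
```python
from h import *
cap('side');cap('top')
# large clip yaw: clip x at 83.1-90=-6.9
need([.4615,.2723,.265],-6.9)
# small card still there?
for n in('side','top'):
    X=cloud(n);m=(X[...,0]>.39)&(X[...,0]<.5)&(X[...,1]>-.36)&(X[...,1]<-.18)&(X[...,2]>.06)&(X[...,2]<.115)
    P=X[m];r=cv2.fitLine(P[:,:2].astype(np.float32),2,0,.001,.001).ravel();print(n,len(P),np.degrees(np.arctan2(r[1],r[0])),P.mean(0).round(4),P.min(0),P.max(0))
X=cloud('side');m=(X[...,0]>.40)&(X[...,0]<.51)&(X[...,1]>-.33)&(X[...,1]<-.2)&(X[...,2]>.16)&(X[...,2]<.29)
v,u=np.nonzero(m);P=X[m]
for a in np.arange(.16,.29,.01):
    S=P[(P[:,2]>=a)&(P[:,2]<a+.01)]
    if len(S): print(a.round(3),len(S),S.min(0).round(3)[:2],S.max(0).round(3)[:2])
```

```text
t 6.45 pos [ 0.4524 -0.2755  0.2641] q [-0.69 -0.21  1.75 -0.    1.6  -0.91] shift [ 0.5325  0.129  -0.0008] turn [-0.02 -0.02 19.56] F [-0.2   0.63 -0.19] Fy [ 0.66 -0.06  0.19] 0.021927241693624557 31.112893223762512
side 56 -77.08399 [ 0.4505 -0.258   0.0932] [ 0.43959029 -0.32660295  0.06083713] [ 0.4652511  -0.21310951  0.10952982]
top 78 -77.60822 [ 0.4503 -0.2658  0.098 ] [ 0.43845602 -0.32555672  0.06118833] [ 0.46380714 -0.2169492   0.10878123]
0.23 14 [ 0.437 -0.291] [ 0.468 -0.25 ]
0.24 14 [ 0.434 -0.28 ] [ 0.465 -0.246]
0.25 15 [ 0.432 -0.279] [ 0.474 -0.245]
0.26 63 [ 0.434 -0.299] [ 0.475 -0.245]
0.27 56 [ 0.438 -0.302] [ 0.47  -0.246]
0.28 7 [ 0.441 -0.266] [ 0.461 -0.256]
```

The clip is off, with its lips at z≈0.23, and the small card has not moved. Now I'll carry it over.

Call:
{"method": "jog_arm", "body": {"steps": [{"delta_rot": [0,0,0],"linear": [0.01,0.0024,0],"grip": 0.015},{"delta_rot": [0,0,0],"linear": [0.025,0.006,0],"grip": 0.015},{"delta_rot": [0,0,2],"linear": [0.04,0.01,0],"grip": 0.015},{"delta_rot": [0,0,0],"linear": [0.04,0.008,0],"grip": 0.015},{"delta_rot": [0,0,0],"linear": [0.04,0.008,0],"grip": 0.015},{"delta_rot": [0,0,0],"linear": [0.04,0.008,0],"grip": 0.015},{"delta_rot": [0,0,0],"linear": [0.04,0.008,0],"grip": 0.015},{"delta_rot": [0,0,0],"linear": [0.04,0.008,0],"grip": 0.015},{"delta_rot": [0,0,0],"linear": [0.04,0.008,0],"grip": 0.015},{"delta_rot": [0,0,0],"linear": [0.04,0.008,0],"grip": 0.015}]}}

```text
t: 7.45
tool_pos: [0.4559, 0.0893, 0.2628]
tool_rot: [-2.004, -2.417, 0.002]
contact_force: [1.1, -0.6, -1.7]
opening: 0.0221
grip_force: 31.1
```

Call:
{"method": "jog_arm", "body": {"steps": [{"delta_rot": [0,0,3],"linear": [0.04,0.008,0],"grip": 0.015},{"delta_rot": [0,0,4],"linear": [0.04,0.006,0],"grip": 0.015},{"delta_rot": [0,0,4],"linear": [0.03,0.003,0],"grip": 0.015},{"delta_rot": [0,0,4],"linear": [0.02,0.001,0],"grip": 0.015},{"delta_rot": [0,0,2.5],"linear": [0.01,0,0],"grip": 0.015},{"delta_rot": [0,0,0],"linear": [0,0,0],"grip": 0.015}]}}

```text
t: 8.05
tool_pos: [0.4599, 0.2297, 0.2626]
tool_rot: [-2.346, -2.087, 0.005]
contact_force: [-0.0, 0.2, -1.4]
opening: 0.022
grip_force: 31.1
```

Run:
```python
from h import *
need([.4615,.2723,.265],-6.9)
```

```text
t 8.05 pos [0.4599 0.2297 0.2626] q [ 0.32 -0.24  1.78  0.    1.61  0.43] shift [ 0.0425 -0.0034 -0.0024] turn [-0.19  0.07  0.22] F [-0.02  0.23 -1.36] Fy [ 0.23 -0.04  1.36] 0.022011181887147818 31.119315326213837
```

Call:
{"method": "jog_arm", "body": {"steps": [{"delta_rot": [0,0,0.2],"linear": [0.02,-0.0015,0],"grip": 0.015},{"delta_rot": [0,0,0],"linear": [0.015,-0.0015,0],"grip": 0.015},{"delta_rot": [0,0,0],"linear": [0.0075,-0.0005,0],"grip": 0.015},{"delta_rot": [0,0,0],"linear": [0,0,0],"grip": 0.015},{"delta_rot": [0,0,0],"linear": [0,0,0],"grip": 0.015}]}}

```text
t: 8.55
tool_pos: [0.4629, 0.2707, 0.2644]
tool_rot: [2.353, 2.081, -0.001]
contact_force: [-0.3, -1.0, -0.4]
opening: 0.0221
grip_force: 31.1
```

Run:
```python
from h import *
need([.4615,.2723,.265],-6.9)
cap('side');cap('top');need([.4615,.2723,.265],-6.9)
a=np.load('side_p.npy');X=cloud('side')
# project target & clip region
c=ctrl.camera_info('side');uv=np.array(c['camera_matrix'])@(np.array(c['R'])@np.array([.461,.272,.2])+c['t']);uv=uv/uv[2];print(uv)
m=(abs(X[...,0]-.461)<.06)&(abs(X[...,1]-.272)<.1)&(X[...,2]>.15)
P=X[m]
c7,s7=np.cos(np.radians(-6.9)),np.sin(np.radians(-6.9))
q=(P[:,:2]-[.4615,.2723])@np.array([[c7,-s7],[s7,c7]])
for z in np.arange(.15,.34,.01):
    k=(P[:,2]>=z)&(P[:,2]<z+.01)
    if k.any(): print(z.round(2),k.sum(),'x',q[k,0].min().round(4),q[k,0].max().round(4),'y',q[k,1].min().round(4),q[k,1].max().round(4))
u,v=int(uv[0]),int(uv[1]);print(u,v);u0,v0=u-45,v-55
p=a[v0:v0+90,u0:u0+90];c=ctrl.camera_info('top');uv=np.array(c['camera_matrix'])@(np.array(c['R'])@np.array([.461,.272,.2])+c['t']);uv=uv/uv[2];u,v=int(uv[0]),int(uv[1]);print('crop',u0,v0,'top',u-45,v-45)
b=np.load('top_p.npy')[v-45:v+45,u-45:u+45]
cv2.imwrite('pics/fit_pre.png',cv2.resize(np.hstack([p,b])[...,::-1],(800,400),interpolation=cv2.INTER_CUBIC))
```

```text
t 8.55 pos [0.4629 0.2707 0.2644] q [ 0.39 -0.19  1.73 -0.    1.6   0.51] shift [ 0.0014 -0.0016 -0.0006] turn [-0.01  0.04 -0.13] F [-0.31 -0.95 -0.37] Fy [-0.98 -0.19  0.37] 0.02211054130759396 31.11695632338524
t 8.65 pos [0.463  0.2705 0.2646] q [ 0.39 -0.19  1.73 -0.    1.6   0.51] shift [ 0.0016 -0.0017 -0.0004] turn [ 0.    0.02 -0.17] F [-0.08  0.73 -1.21] Fy [ 0.72 -0.17  1.21] 0.022146169912827605 31.116928160190582
[287.52716669 240.07699351   1.        ]
0.15 80 x -0.0028 0.0023 y -0.0834 0.0859
0.16 113 x -0.0029 0.0032 y -0.0845 0.0857
0.17 68 x -0.0032 0.0022 y -0.0819 0.0848
0.22 3 x -0.011 0.0163 y -0.0067 0.0244
0.23 45 x -0.0124 0.0168 y -0.0252 0.0263
0.24 50 x -0.0152 0.0206 y -0.0231 0.0257
0.25 54 x -0.0162 0.021 y -0.0243 0.0242
0.26 115 x -0.0146 0.018 y -0.0249 0.0273
0.27 67 x -0.0114 0.0142 y -0.0217 0.0269
0.28 28 x -0.0092 0.0131 y -0.011 0.0141
0.29 28 x -0.0143 0.0202 y -0.0103 0.0152
0.3 42 x -0.0209 0.0258 y -0.0106 0.0146
0.31 85 x -0.0221 0.0259 y -0.0136 0.0163
0.32 58 x -0.0222 0.0266 y -0.0108 0.0107
0.33 47 x -0.0223 0.0251 y -0.011 0.0107
0.34 91 x -0.0388 0.0458 y -0.0109 0.0151
287 240
crop 242 185 top 185 173
```

View pics/fit_pre.png

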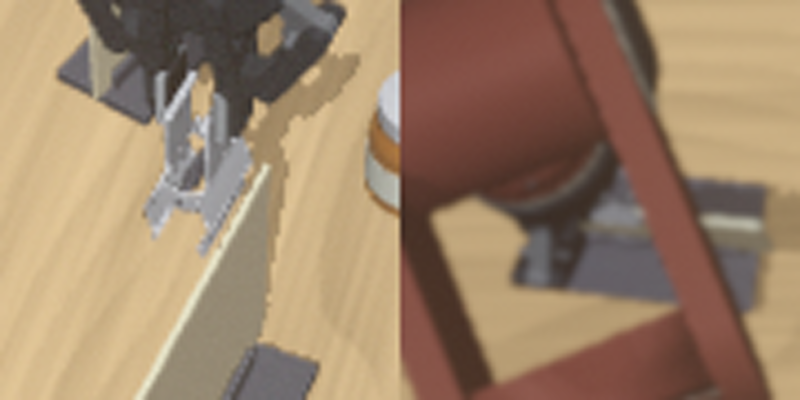

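The left half shows the open clip at (200,190) above the card's edge line (265,170)–(140,395). It is in line with the card, centred along the width and about 2 mm off in tool y. I'll correct that and lower it.

Call:
{"method": "jog_arm", "body": {"steps": [{"delta_rot": [0,0,-0.1],"linear": [0,-0.0018,0],"grip": 0.015},{"delta_rot": [0,0,0],"linear": [0,0,0.02],"grip": 0.015},{"delta_rot": [0,0,0],"linear": [0,0,0.02],"grip": 0.015},{"delta_rot": [0,0,0],"linear": [0,0,0.008],"grip": 0.015},{"delta_rot": [0,0,0],"linear": [0,0,0],"grip": 0.015},{"delta_rot": [0,0,0],"linear": [0,0,0],"grip": 0.015}]}}

```text
t: 9.25
tool_pos: [0.4615, 0.2713, 0.2174]
tool_rot: [2.352, 2.083, 0.001]
contact_force: [0.6, -0.2, -0.4]
opening: 0.0221
grip_force: 31.1
```

```bash
cat > chk.py <<'E'
from h import *
cap('side');need([.4615,.2723,.265],-6.9)
X=cloud('side')
c7,s7=np.cos(np.radians(-6.9)),np.sin(np.radians(-6.9))
Q=(X[...,:2]-[.4615,.2723])@np.array([[c7,-s7],[s7,c7]])
sat=cv2.cvtColor(np.load('side_p.npy'),cv2.COLOR_RGB2HSV)[...,1]
m=(abs(Q[...,0])<.03)&(abs(Q[...,1])<.1)&(X[...,2]>.13)&(X[...,2]<.28)
q=Q[m];z=X[m][:,2];g=sat[m]<35
for a in np.arange(.13,.28,.006):
    for nm,f in(('clip',g&(abs(q[:,1])<.03)),('card',~g)):
        k=f&(z>=a)&(z<a+.006)
        if k.sum()>2: print(a.round(3),nm,k.sum(),'x',q[k,0].min().round(4),q[k,0].max().round(4),'y',q[k,1].min().round(4),q[k,1].max().round(4))
E
python3 chk.py
```

```text
t 9.3 pos [0.4618 0.2714 0.2179] q [ 0.39 -0.18  1.8  -0.    1.52  0.51] shift [ 0.0009 -0.0003 -0.0471] turn [ 0.09 -0.05 -0.05] F [ 0.66 -0.08 -0.35] Fy [-0.    0.66  0.35] 0.022255486295289638 31.118482053279877
0.13 card 44 x -0.0031 0.0005 y -0.0776 0.0853
0.136 clip 4 x -0.0022 -0.0017 y -0.0228 -0.0002
0.136 card 34 x -0.003 -0.0006 y -0.0804 0.087
0.142 card 28 x -0.0023 0.0031 y -0.0727 0.0857
0.148 card 33 x -0.0028 0.0005 y -0.0843 0.0859
0.154 card 24 x -0.0026 0.002 y -0.0836 0.0872
0.16 card 33 x -0.003 0.0017 y -0.0842 0.086
0.166 card 77 x -0.0026 0.0027 y -0.0791 0.0858
0.172 card 9 x -0.0025 0.0007 y -0.0766 0.0824
0.178 clip 3 x -0.013 -0.0123 y -0.0165 0.024
0.184 clip 24 x -0.0139 0.0145 y -0.0214 0.0263
0.19 clip 24 x -0.0129 0.0165 y -0.0218 0.0257
0.196 clip 25 x -0.0154 0.0179 y -0.024 0.0252
0.202 clip 32 x -0.0178 0.018 y -0.0242 0.0246
0.208 clip 32 x -0.0162 0.0163 y -0.0213 0.0266
0.208 card 4 x -0.0009 0.0188 y 0.009 0.0265
0.214 clip 60 x -0.0146 0.0142 y -0.0244 0.0257
0.22 clip 61 x -0.0131 0.0129 y -0.0221 0.0254
0.22 card 6 x -0.0031 0.013 y -0.0241 0.0159
0.226 clip 27 x -0.0114 0.0116 y -0.0194 0.0272
0.232 clip 14 x -0.0103 0.0116 y -0.0117 0.0143
0.238 clip 12 x -0.0103 0.0117 y -0.0059 0.0147
0.244 clip 11 x -0.0102 0.0117 y -0.0073 0.0161
0.25 clip 13 x -0.0163 0.0155 y -0.012 0.0147
0.256 clip 16 x -0.0183 0.0179 y -0.0132 0.015
0.256 card 4 x -0.0206 0.0242 y 0.0052 0.0058
0.262 clip 25 x -0.0209 0.0217 y -0.0134 0.0166
0.262 card 7 x -0.0231 0.0245 y 0.0001 0.0077
0.268 clip 42 x -0.0185 0.0223 y -0.0116 0.0159
0.268 card 14 x -0.024 0.0238 y -0.0147 0.007
0.274 clip 16 x -0.018 0.0221 y 0.0046 0.012
0.274 card 18 x -0.0238 0.0237 y -0.0106 0.0072
```

The clip is centred to within 1 mm, with the lips at z≈0.181. I'll lower it 32 mm, so the edge stands about 21 mm inside.

Call:
{"method": "jog_arm", "body": {"steps": [{"delta_rot": [0,0,0],"linear": [0,-0.0004,0.006],"grip": 0.015},{"delta_rot": [0,0,0],"linear": [0,0,0.008],"grip": 0.015},{"delta_rot": [0,0,0],"linear": [0,0,0.008],"grip": 0.015},{"delta_rot": [0,0,0],"linear": [0,0,0.006],"grip": 0.015},{"delta_rot": [0,0,0],"linear": [0,0,0.004],"grip": 0.015},{"delta_rot": [0,0,0],"linear": [0,0,0],"grip": 0.015},{"delta_rot": [0,0,0],"linear": [0,0,0],"grip": 0.015},{"delta_rot": [0,0,0],"linear": [0,0,0],"grip": 0.015}]}}

```text
t: 10.1
tool_pos: [0.4611, 0.2714, 0.1851]
tool_rot: [2.352, 2.083, 0.001]
contact_force: [1.4, -0.3, -1.0]
opening: 0.0219
grip_force: 31.1
```

```bash
python3 chk.py
```

```text
t 10.15 pos [0.4611 0.2715 0.1851] q [ 0.39 -0.16  1.84  0.    1.46  0.51] shift [ 0.0009  0.0004 -0.0799] turn [ 0.04 -0.02 -0.04] F [-0.08 -0.18 -0.57] Fy [-0.19 -0.06  0.57] 0.02186024985545946 31.118171364068985
0.13 card 31 x -0.0026 0.0008 y -0.0791 0.086
0.136 card 27 x -0.0023 0.0003 y -0.0736 0.0854
0.142 card 31 x -0.0027 0.0029 y -0.071 0.0864
0.148 clip 9 x -0.0139 -0.0128 y -0.0208 0.0257
0.148 card 30 x -0.0024 0.0023 y -0.0668 0.086
0.154 clip 22 x -0.0141 0.0148 y -0.0239 0.0262
0.154 card 25 x -0.009 0.0153 y 0.007 0.0857
0.16 clip 25 x -0.0135 0.0171 y -0.0187 0.0265
0.16 card 22 x -0.0022 0.0184 y -0.0244 0.0865
0.166 clip 21 x -0.0168 0.0176 y -0.0228 0.027
0.166 card 59 x -0.0031 0.0163 y -0.0233 0.0879
0.172 clip 30 x -0.0182 0.0176 y -0.0241 0.0261
0.172 card 8 x -0.0022 0.0193 y 0.006 0.086
0.178 clip 38 x -0.0171 0.015 y -0.0238 0.0259
0.184 clip 75 x -0.0154 0.0128 y -0.0215 0.0256
0.19 clip 44 x -0.0125 0.0131 y -0.0212 0.0272
0.196 clip 13 x -0.0111 0.011 y -0.0106 0.0158
0.202 clip 15 x -0.0111 0.0114 y -0.0111 0.0155
0.208 clip 14 x -0.0105 0.0116 y -0.0
[... 253 characters left out ...]
card 12 x -0.024 0.025 y -0.0044 0.0154
0.238 clip 22 x -0.0184 0.0181 y -0.0017 0.0169
0.238 card 16 x -0.0243 0.0245 y -0.0097 0.0069
0.244 clip 11 x -0.0189 0.0172 y 0.0064 0.011
0.244 card 18 x -0.0238 0.0248 y -0.0095 0.0074
0.25 clip 9 x -0.0169 0.0174 y 0.0073 0.0112
0.25 card 11 x -0.0234 0.0127 y -0.0107 0.0105
0.256 clip 10 x -0.0165 0.0174 y -0.0085 0.012
0.256 card 15 x -0.0256 0.0199 y -0.0057 0.0112
0.262 clip 4 x -0.0182 0.0188 y -0.0053 0.012
0.262 card 31 x -0.0278 0.0285 y -0.0091 0.0139
0.268 clip 14 x -0.0292 -0.021 y -0.008 0.0063
0.268 card 39 x -0.0299 0.0281 y -0.0125 0.0125
0.274 clip 5 x -0.0288 0.0294 y -0.0023 0.0077
0.274 card 18 x -0.0273 0.0235 y -0.0131 0.0124
```

The jaws straddle the card's edge with the lips about 20 mm down, centred, and with no contact force. The card has not moved, so I'm handing in.

```bash
python3 -c "
from station import ctrl
print(ctrl.finish_job())"
```

```text
the job is handed in; nothing more can be done
None
```

I handed the job in at about 10 s: the clip is off the small card and held squeezed fully open over the middle of the large card's top edge, with the edge about 20 mm inside the jaws. No contact force showed, both cards measured where they were, and the judge's verdict was not shown.

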